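Shut the spray-gun air valve under the sliding cover

ROBOT

A 6-joint arm with a two-finger parallel gripper is mounted at the origin on the work surface. World frame = base frame: x ahead of the robot, y to its left, z up, the work surface at z = 0. Lengths are in mm, angles in rad, forces in N, time in s.
With the tool pointing down it reaches from about 275 to 1000 mm from the base axis. Payload 8.4 kg.
Tool frame: the origin (TCP) lies on the centre line of the jaws, within the pads' length; the fingertips stand r.tip_reach ahead of it and the grasp point (between the pads) lies 11 mm behind it (r.tip_reach is the distance from the TCP to the fingertips, in mm); z points along the fingers, y is the line along which they close (so a half turn about z gives the same grasp; the last joint's range is limited). The gripper opens to 85 mm and grips with 20 to 120 N. Pads are 22 mm wide; open, the fingers measure 114 mm over their backs; the gripper's body (76 mm by 85 mm) begins 54 mm behind the grasp point. The pads swing forward as they close: fully open they stand 13 mm farther back than shut.
Start: joints at [1.17, 0.353, 1.633, -0, 1.155, -0.002], TCP at [242.694, 575.958, 239.281] pointing down, gripper open.
Joint ranges: [-2.63, 2.63], [-0.92, 2.1], [0.06, 2.66], [-1.3, 4.44], [0, 2.69], [-3.02, 3.02]. Speed limits (rad/s): [2.22, 2.22, 2.79, 3.14, 3.14, 3.14].

INTERFACE

Orientations are given as [roll, pitch, yaw] about the fixed x, y, z axes, in that order (R = Rz(yaw) Ry(pitch) Rx(roll)).
In Python, from rig import r gives the robot as it stands.
- The arm moves only by the tool carry_out, never from a script. Its argument "targets" is a list of rows, each an object with "dp": the shift along the tool's x, y, z in mm, a list of three; "yaw": the turn about the tool's z in degrees. A call has 1 to 12 rows; each row is the pose to reach, as a shift and turn from the pose commanded when the call began, along the tool's axes at that moment; what a row does not reach only later rows make up. A row lasts 1/8 s, in which the tool goes at most 62.5 mm and 10.7 degrees, less where a joint would pass 70% of its speed; a pose out of reach is approached as far as the arm can. A call with a gripper value outside its range is refused whole. "fingers" is the opening, from -1 (shut) to 1 (fully open), so that 0 is half open, set as the call begins (left out, the last holds). The fingers move at their own pace and stop on an object; "grip_force" is the grip in N (left out, the last holds). Time passes only in rows, so rows that repeat a pose let the fingers close. It gives the time, the measured TCP pose, the force, the opening and the grip force at its end, in the units of the state.
- r.sense(): the state, without advancing time (a new reading comes with each control period).
- r.grab_frame(name): name is "side" or "top" or "wrist"; returns the picture (480x640x3 uint8, red, green, blue); there is no depth.
- r.get_calibration(name): a dict with "fx", "fy", "cx", "cy" (pixels), "dist_coeffs" ([k1, k2, p1, p2, k3] as OpenCV has them; the pictures are not rectified), "rvec" (rotation vector, rad) and "tvec" (3), from world to camera coordinates, as OpenCV has them. Camera axes: x right, y down, z forward; pixel columns grow to the right and rows downward; lengths in mm; the calibration is good to about 2 mm. A picture is of the moment at which its call begins: read the wrist's pose just before it. get_calibration takes no time and is no camera call; for the wrist camera it gives the pose at the moment of the call.
- r.sign_off(): hands the job in; it is judged then, once.
The state is a dict: "clock": time; "qpos": joint angles; "qvel": joint speeds; "joint_efforts": joint torques, N m; "eef_pos": TCP position; "tcp_rot": TCP orientation; "contact_force": force on the tool from outside, world axes, zero at the start; "wrist_torque": the same for the moment, N m; "opening": opening from 0.0 (shut) to 1.0 (fully open); "grasp_force": force on a finger pad.
Only numpy, scipy, OpenCV 4.12 (cv2) and the standard library are available. Lean on these libraries where they do the work, as an engineer would, in place of code of your own. Each camera call takes 0.05 s, during which the arm holds its last target. There are 200 camera calls.

TASK

Shut off the spray gun's air: push the loose cover of the grey valve box along its guides, off the valves and all the way to the far stop, then push the broad paddle handle with the raised ring clockwise round to its shut stop, square across its pipe. Do it by pushing with the fingertips only: grip and lift nothing, keep the cover flat in its guides and leave it open. Leave the slim handle and the things around the box as they are, and finish with the hand clear.

Things in the scene. Friction and masses are not known exactly. Their poses are not given: they have to be found in the camera images.
- valve_box: Grey metal valve box fixed on the bench, 168 (x) x 466 (y) x 96 mm high; origin: centre of its underside, on the bench; its y runs along its length. The -y half is an open well with two valves, the +y half a closed deck. Its rim is 90 mm above the bench; guide rails along the long sides and stops across both ends stand 6 mm higher and hold the cover with about 2 mm of play at each side.
- well (a point): Centre of the well's mouth, at rim height (90 mm above the bench). The well measures 136 mm (box x) x 212 mm (box y) inside; its floor is 6 mm above the bench. The two valves stand 18 mm to the box's +x side of its middle line, 52 and 137 mm from its -y end, 85 mm apart; which is which varies.
- deck_stop (a point): Middle of the inner face of the far stop, at the deck's +y end, at the stop's top edge (96 mm above the bench). The cover's edge meets it when the cover is fully open.
- cover: Loose bare-metal cover plate, 150 (x) x 224 (y) x 6 mm, about 0.5 kg, lying unfastened on the rim between the rails; origin: centre of its underside. It slides along the box's y with a few N and stays where it is left: its origin starts 88 to 115 mm to the -y side of the box's origin (over the well) and is 115 mm to the +y side at the far stop, the well then fully open.
- rib (a point): Middle of the top edge of the upright rib that stands across the middle of the cover, to push it by: 100 mm long (x), 10 mm thick (y), 26 mm tall above the plate; the top is 122 mm above the bench, the plate's top face 96 mm.
- paddle (a joint): Angle (rad) of the marked handle, the broad one: a flat steel paddle on an upright axis. 0 = it points to the box's -x, along its pipe (open); 1.571 = turned clockwise seen from above, it points to the box's +y, across its pipe (shut, at its stop). It starts between 0.15 and 0.5, takes about 5 N of push near its end and stays where it is left.
- paddle_hub (a point): Point on the broad paddle's upright turning axis, at half the paddle's thickness: 66 mm above the bench, 24 mm below the rim. The paddle's underside is 62 mm above the bench, its top 70 and its ring's top 76 mm; the pipe and valve body below reach up to 40 mm.
- paddle_tip (a point): Point on the middle line of the broad paddle, 50 mm out from its axis, at half its thickness; moves with it. The paddle is 22 mm wide and 8 mm thick, its rounded end 62 mm from the axis, with a raised ring 20 mm across on top near the end.
- slim_tip (a point): Point on the other handle, which is to be left alone: a slim plain steel bar 9 mm wide, 60 mm long from its axis, on the same kind of valve and at the same height; the point lies 50 mm out from its axis and moves with it. It starts in line with its pipe or up to 0.2 rad clockwise of that.
- tape_wide: Bystander, to be left where it is: a roll of masking tape lying flat, 104 mm across, 38 high; loose, on the bench within about 0.4 m of the box centre; origin at its underside centre.
- tape_thin: Bystander, to be left where it is: a thin roll of tape lying flat, 90 mm across, 19 high; loose, on the bench within about 0.4 m of the box centre; origin at its underside centre.
- paint_can: Bystander, to be left where it is: a paint can, 86 mm across, 95 high; loose, on the bench within about 0.4 m of the box centre; origin at its underside centre.
- jar: Bystander, to be left where it is: a jar, 64 mm across, 75 high; loose, on the bench within about 0.4 m of the box centre; origin at its underside centre.
- brush: Bystander, to be left where it is: a paint brush lying flat; loose, on the bench within about 0.4 m of the box centre; origin at its underside.
- filler_knife: Bystander, to be left where it is: a filler knife lying flat; loose, on the bench within about 0.4 m of the box centre; origin at its underside.
- tester_pot: Bystander, to be left where it is: a small tester pot, 52 mm across, 60 high; loose, on the bench within about 0.4 m of the box centre; origin at its underside centre.

How it is judged (in metres and radians):
On the way, in this order (a step that is already met when the one before it is completed fails the run):
1. the cover is pushed to the far stop, the valves uncovered (y of cover in the frame of valve_box above 0.095 m and z of cover in the frame of valve_box between 0.085 and 0.095 m and angle between cover's own z axis and vertical below 0.04 rad), for 0.2 s.
2. the broad paddle handle is pushed shut (value of joint paddle above 1.45 rad), for 0.2 s.
At the end, for the whole second after the job is handed in: The cover lies flat in its guides within 20 mm of the far stop, at rest; the broad paddle handle stands within 0.12 rad (7 degrees) of its shut stop, at rest; the tip of the slim handle has moved less than 12 mm and every bystander less than 25 mm (all of step 1 and value of joint paddle above 1.45 rad and linear speed of cover below 0.01 m/s and velocity of joint paddle between -0.05 and 0.05 rad/s and distance of slim_tip from where it was at the start of the episode below 0.012 m and distance of each of tape_wide, tape_thin, paint_can, jar, brush, filler_knife, tester_pot from where it was at the start of the episode below 0.025 m); the robot touches nothing.
It fails at once if the cover is lifted or tipped off its guides (z of cover in the frame of valve_box above 0.1 m or angle between cover's own z axis and vertical above 0.12 rad).
It fails at once if the slim handle is turned (distance of slim_tip from where it was at the start of the episode above 0.012 m).
It fails at once if a bystander is shifted, knocked over or lifted by more than 25 mm (distance of any of tape_wide, tape_thin, paint_can, jar, brush, filler_knife, tester_pot from where it was at the start of the episode above 0.025 m).
It also fails if it takes over 45 s, if anything falls off the work surface, if the arm or the gripper's body presses on something with over 40 N, if the wrist force passes 120 N, or if a joint passes its speed limit or range.

## Working session

There is one attempt and no reset: what is moved stays moved. The work goes in short steps, Python scripts to look and compute and a tool call to move; the robot and the scene stay as the last step left them, time stands still between calls to the robot, and variables do not carry over. Pictures are saved under pics/ and viewed, at most 10 in all, crops included, and the job is handed in when it is done.

Besides the shell and the picture viewer there is one more tool, called after "Call:" in YAML: its name, and indented under it one key for each argument. carry_out: Moves the arm, as the interface text tells. Its arguments: {"type":"object","properties":{"targets":{"type":"array","items":{"type":"object","properties":{"dp":{"type":"array","items":{"type":"number"}},"yaw":{"type":"number"}}}},"fingers":{"type":"number"},"grip_force":{"type":"number"}},"required":["targets"]}

```bash
mkdir -p pics; ls; python3 - <<'E'
from rig import r
import cv2
s=r.sense();print(s['clock'],s['eef_pos'],s['tcp_rot'],s['opening'],r.tip_reach)
for n in ("top","side"):
    cv2.imwrite(f"pics/{n}0.png",r.grab_frame(n)[:,:,::-1]); print(r.get_calibration(n))
E
```

```text
pics
0.0 [242.53289757 575.51996257 238.52089778] [-3.14017090e+00  3.32310006e-06  2.74275621e+00] 0.999969905029682 8.0
{'fx': 507.66015757054936, 'fy': 507.66015757054936, 'cx': 315.44376927293854, 'cy': 240.457750518475, 'dist_coeffs': array([-0.1115109,  0.       ,  0.       ,  0.       ,  0.       ]), 'rvec': array([ 2.18430494, -2.12359556,  0.17838469]), 'tvec': array([-4.24009042e-01,  5.76671293e+02,  9.15096614e+02])}
{'fx': 435.83215667455124, 'fy': 435.83215667455124, 'cx': 317.974215580151, 'cy': 240.79964830534374, 'dist_coeffs': array([-0.05819878,  0.        ,  0.        ,  0.        ,  0.        ]), 'rvec': array([ 2.35827683, -0.36622986,  0.16778689]), 'tvec': array([-532.65894362,  202.48822454,  891.20348626])}
```

View pics/top0.png

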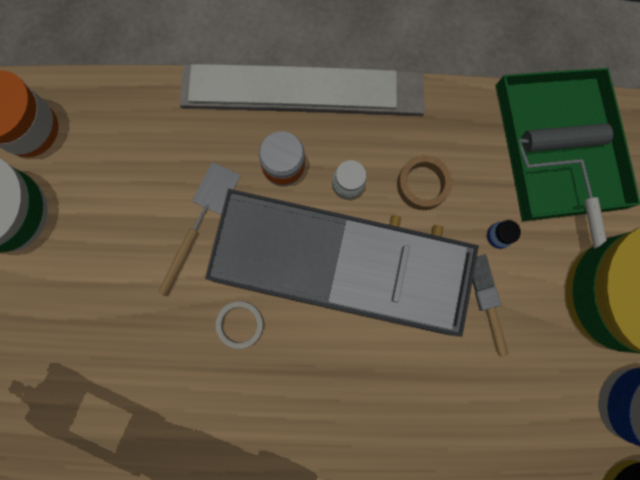

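View pics/side0.png

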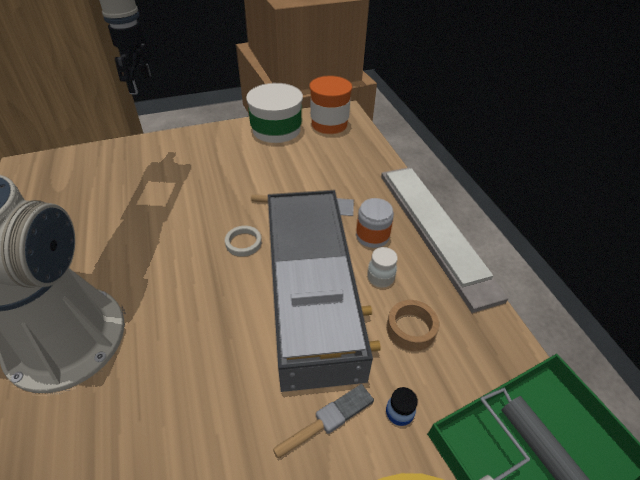

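The top view shows the box with outer corners near (229,191), (477,245), (461,334) and (207,279). The cover is on the right, over the well, with its rib from (407,246) to (396,301). The side view agrees, and the deck end is clear apart from the filler knife on the bench.

```bash
cat > h.py <<'E'
import numpy as np,cv2
from rig import r
def ray(c,px):
    K=np.array([[c['fx'],0,c['cx']],[0,c['fy'],c['cy']],[0,0,1]])
    u=cv2.undistortPoints(np.array(px,float).reshape(-1,1,2),K,np.array(c['dist_coeffs'])).reshape(-1,2)
    R=cv2.Rodrigues(np.array(c['rvec']))[0]
    d=np.c_[u,np.ones(len(u))]@R; return -R.T@np.array(c['tvec']),d
def plane(c,px,z):
    o,d=ray(c,px); return o+d*((z-o[2])/d[:,2])[:,None]
def proj(c,P):
    K=np.array([[c['fx'],0,c['cx']],[0,c['fy'],c['cy']],[0,0,1]])
    return cv2.projectPoints(np.array(P,float).reshape(-1,1,3),np.array(c['rvec']),np.array(c['tvec']),K,np.array(c['dist_coeffs']))[0].reshape(-1,2)
E
python3 - <<'E'
from h import *
c=r.get_calibration('top')
P=plane(c,[(229,191),(477,245),(461,334),(207,279)],96)[:,:2];print(P.round(0))
print([np.linalg.norm(P[i]-P[(i+1)%4]).round(0) for i in range(4)],P.mean(0))
y=(P[0]-P[1]+P[3]-P[2]);yaw=np.arctan2(y[1],y[0]);print('y dir',np.degrees(yaw))
yh=np.array([np.cos(yaw),np.sin(yaw)]);xh=np.array([yh[1],-yh[0]])
rb=plane(c,[(407,246),(396,301)],122)[:,:2];print(rb,np.linalg.norm(rb[0]-rb[1]))
print('rib in box',(rb.mean(0)-P.mean(0))@xh,(rb.mean(0)-P.mean(0))@yh)
cs=r.get_calibration('side');Q=plane(cs,[(268,194),(338,192),(366,362),(281,384)],96)[:,:2];print(Q.round(0),Q.mean(0))
# refined grey box contour, top
E
```

```text
[[ 654.  175.]
 [ 569. -276.]
 [ 409. -245.]
 [ 494.  206.]]
[np.float64(459.0), np.float64(163.0), np.float64(458.0), np.float64(163.0)] [531.64736803 -34.79712696]
y dir 79.31182827152632
[[ 559.67453033 -142.06096987]
 [ 464.1616063  -123.32243703]] 97.3337108520058
rib in box -1.2311220641782425 -99.85528384027666
[[ 498.  210.]
 [ 665.  167.]
 [ 556. -282.]
 [ 403. -277.]] [530.21436455 -45.84388339]
```

Call:
carry_out:
  fingers: -1
  targets:
    - {"dp":[-35,-39,0],"yaw":7.8}
    - {"dp":[-71,-78,0],"yaw":15.6}
    - {"dp":[-106,-117,0],"yaw":23.4}
    - {"dp":[-142,-156,0],"yaw":31.2}
    - {"dp":[-177,-194,0],"yaw":39}
    - {"dp":[-213,-233,0],"yaw":46.8}
    - {"dp":[-248,-272,0],"yaw":54.6}
    - {"dp":[-284,-311,0],"yaw":62.4}
    - {"dp":[-319,-350,0],"yaw":70.2}
    - {"dp":[-355,-389,0],"yaw":77.9}
    - {"dp":[-390,-427,0],"yaw":77.9}
    - {"dp":[-426,-466,0],"yaw":77.9}

```text
clock: 1.6
eef_pos: [454.5, -20.6, 239.3]
tcp_rot: [3.142, -0.0, 1.383]
contact_force: [0.9, -0.1, 0.1]
opening: 0.001
grasp_force: 0.0
```

```bash
python3 - <<'E'
from h import *
s=r.sense();print(s['clock'],s['eef_pos'],s['tcp_rot'],s['opening'],r.tip_reach,s['contact_force'])
C=np.array([531.6,-34.8]);a=np.radians(79.3);yh=np.array([np.cos(a),np.sin(a)]);xh=np.array([yh[1],-yh[0]])
t=s['tcp_rot'][2];T=C-136*yh;d=T-s['eef_pos'][:2]
print('tool',d@[np.cos(t),np.sin(t)],d@[np.sin(t),-np.cos(t)],np.degrees(t))
E
```

```text
1.6 [454.49440913 -20.57894154 239.25153664] [ 3.14155755e+00 -1.42270386e-04  1.38306311e+00] 0.0007666795428781795 8.0 [ 0.87573588 -0.11756266  0.06776252]
tool -135.58072339532924 78.53862739490948 79.243679281226
```

Call:
carry_out:
  targets:
    - {"dp":[-46,26,0],"yaw":0}
    - {"dp":[-91,52,0],"yaw":0}
    - {"dp":[-136,78,0],"yaw":0}
    - {"dp":[-136,78,50],"yaw":0}
    - {"dp":[-136,78,90],"yaw":0}
    - {"dp":[-136,78,100],"yaw":0}
    - {"dp":[-136,78,100],"yaw":0}

```text
clock: 2.48
eef_pos: [505.6, -166.9, 139.4]
tcp_rot: [-3.141, -0.0, 1.383]
contact_force: [0.1, -0.2, 0.9]
opening: 0.003
grasp_force: 0.0
```

```bash
python3 - <<'E'
from h import *
s=r.sense();print(s['clock'],s['eef_pos'],s['contact_force'])
a=r.grab_frame('side')[:,:,::-1];c=r.get_calibration('side')
p=np.array(s['eef_pos']);print(proj(c,[p,p-[0,0,8],p-[0,0,21]]))
u,v=proj(c,[p])[0].astype(int)
b=a[v-75:v+75,u-100:u+100];cv2.imwrite('pics/s1.png',cv2.resize(b,None,fx=4,fy=4));print(u,v)
E
```

```text
2.475 [ 505.56029794 -166.93899665  139.38059902] [ 0.0686271  -0.20577293  0.85496272]
[[318.98318948 303.14093797]
 [318.90834398 305.68518635]
 [318.78902677 309.74037146]]
318 303
```

View pics/s1.png

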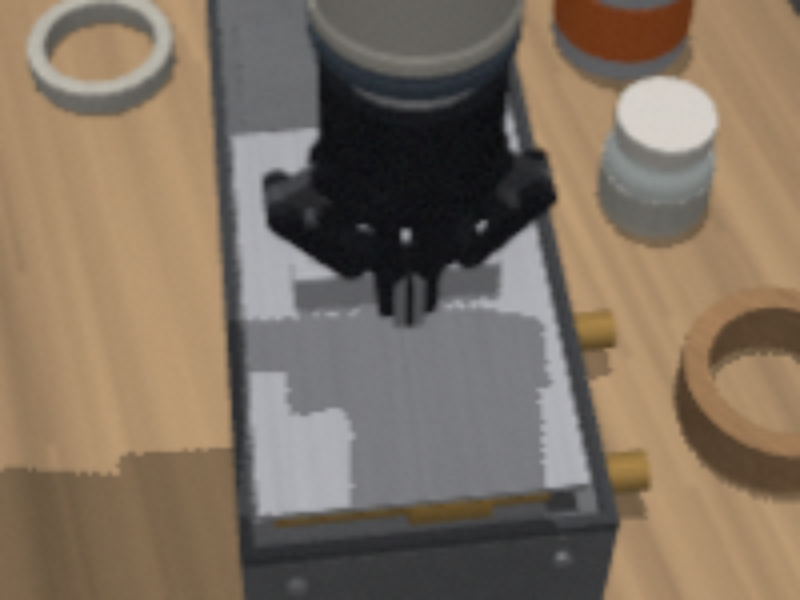

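The closed tips sit centrally behind the rib and above the plate, and their height fits a tip reach of 8 mm. Next I lower them and push.

Call:
carry_out:
  targets:
    - {"dp":[0,0,14],"yaw":0}
    - {"dp":[0,0,26],"yaw":0}
    - {"dp":[0,0,26],"yaw":0}
    - {"dp":[8,0,26],"yaw":0}
    - {"dp":[16,0,26],"yaw":0}
    - {"dp":[24,0,26],"yaw":0}
    - {"dp":[38,0,26],"yaw":0}
    - {"dp":[54,0,26],"yaw":0}

```text
clock: 3.52
eef_pos: [516.0, -113.5, 113.6]
tcp_rot: [3.141, 0.001, 1.383]
contact_force: [-0.9, -4.9, 2.4]
opening: -0.0
grasp_force: 2.4
```

Call:
carry_out:
  targets:
    - {"dp":[18,0,0],"yaw":0}
    - {"dp":[36,0,0],"yaw":0}
    - {"dp":[54,0,0],"yaw":0}
    - {"dp":[72,0,0],"yaw":0}
    - {"dp":[90,0,0],"yaw":0}
    - {"dp":[108,0,0],"yaw":0}
    - {"dp":[126,0,0],"yaw":0}
    - {"dp":[140,0,0],"yaw":0}
    - {"dp":[150,0,0],"yaw":0}
    - {"dp":[156,0,0],"yaw":0}

```text
clock: 4.78
eef_pos: [544.9, 39.9, 113.6]
tcp_rot: [3.141, 0.001, 1.384]
contact_force: [-0.1, -6.5, 4.3]
opening: -0.0
grasp_force: 3.3
```

Call:
carry_out:
  targets:
    - {"dp":[5,0,0],"yaw":0}
    - {"dp":[10,0,0],"yaw":0}
    - {"dp":[14,0,0],"yaw":0}
    - {"dp":[17,0,0],"yaw":0}
    - {"dp":[19,0,0],"yaw":0}
    - {"dp":[21,0,0],"yaw":0}
    - {"dp":[21,0,0],"yaw":0}

```text
clock: 5.65
eef_pos: [548.7, 60.3, 113.5]
tcp_rot: [3.141, 0.0, 1.384]
contact_force: [0.6, -5.1, 2.6]
opening: -0.003
grasp_force: 2.5
```

```bash
python3 - <<'E'
from h import *
s=r.sense();print(s['clock'],s['eef_pos'],s['contact_force'])
for n in('top','side'):
    a=r.grab_frame(n)[:,:,::-1]
    cv2.imwrite(f'pics/{n}2.png',cv2.resize(a[160:360,200:500] if n=='top' else a[170:400,220:420],None,fx=2.6,fy=2.6))
E
```

```text
5.65 [548.73925311  60.25027514 113.54451717] [ 0.56708862 -5.0671855   2.59905071]
```

View pics/top2.png

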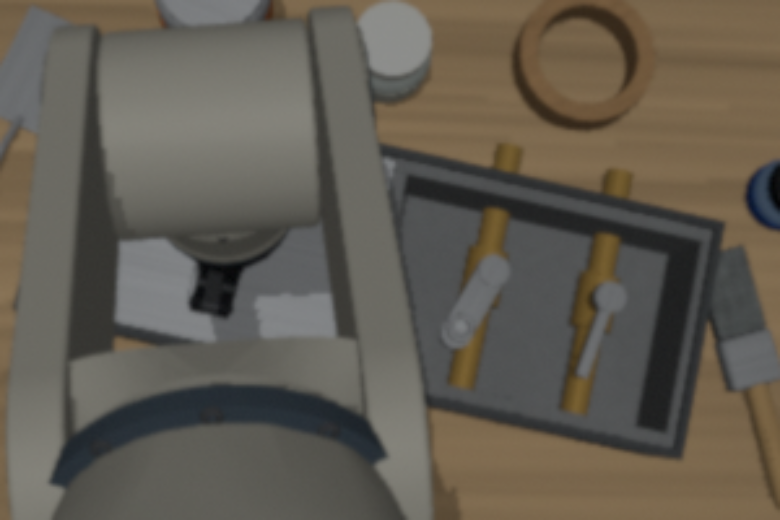

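The well is open. The broad paddle is on the deck-side valve, hub at about (389,263) full-frame with the ring near (376,287); the slim handle's hub is at (434,273). I keep pushing to feel for the stop.

Call:
carry_out:
  targets:
    - {"dp":[1,0,0],"yaw":0}
    - {"dp":[2,0,0],"yaw":0}
    - {"dp":[3,0,0],"yaw":0}
    - {"dp":[3,0,0],"yaw":0}

```text
clock: 6.25
eef_pos: [549.1, 62.4, 113.6]
tcp_rot: [3.141, 0.002, 1.384]
contact_force: [-0.4, -10.3, 5.1]
opening: -0.005
grasp_force: 5.0
```

```bash
python3 - <<'E'
from h import *
c=r.get_calibration('top')
C=np.array([531.6,-34.8]);a=np.radians(79.3);yh=np.array([np.cos(a),np.sin(a)]);xh=np.array([yh[1],-yh[0]])
for n,p,z in(('hub',(388.8,263.1),74),('ring',(375.8,286.9),76),('sl hub',(434.2,273.5),74),('sl tip',(424.2,304),68)):
    q=plane(c,[p],z)[0,:2]; print(n,q.round(1),'box',((q-C)@xh).round(1),((q-C)@yh).round(1))
E
```

```text
hub [ 534.1 -118.3] box 17.9 -81.6
ring [490.1 -94.7] box -29.7 -66.5
sl hub [ 517.2 -202.1] box 16.9 -167.0
sl tip [ 461.6 -184.9] box -40.9 -160.5
```

Call:
carry_out:
  targets:
    - {"dp":[1,0,0],"yaw":0}
    - {"dp":[2,0,0],"yaw":0}
    - {"dp":[2,0,0],"yaw":0}
    - {"dp":[2,0,0],"yaw":0}

```text
clock: 6.75
eef_pos: [548.6, 62.9, 113.5]
tcp_rot: [-3.14, 0.004, 1.384]
contact_force: [-3.6, -18.5, 9.8]
opening: 0.004
grasp_force: 9.6
```

The force climbed to about 19 N while the position held, so the cover is at the stop. Now I back off, lift and move over the well.

Call:
carry_out:
  targets:
    - {"dp":[-8,0,0],"yaw":0}
    - {"dp":[-20,0,0],"yaw":0}
    - {"dp":[-30,0,-30],"yaw":0}
    - {"dp":[-70,0,-40],"yaw":0}
    - {"dp":[-115,-14,-40],"yaw":0}
    - {"dp":[-165,-28,-40],"yaw":0}
    - {"dp":[-211,-28,-40],"yaw":0}
    - {"dp":[-211,-28,-30],"yaw":0}
    - {"dp":[-211,-28,-10],"yaw":0}
    - {"dp":[-211,-28,-10],"yaw":0}

```text
clock: 8.0
eef_pos: [481.6, -136.3, 121.9]
tcp_rot: [-3.138, -0.001, 1.383]
contact_force: [-0.3, 0.3, -0.3]
opening: -0.003
grasp_force: 0.0
```

```bash
python3 - <<'E'
from h import *
s=r.sense();p=np.array(s['eef_pos']);C=np.array([531.6,-34.8]);a=np.radians(79.3);yh=np.array([np.cos(a),np.sin(a)]);xh=np.array([yh[1],-yh[0]])
print(s['clock'],p,s['contact_force'],'box',(p[:2]-C)@xh,(p[:2]-C)@yh)
c=r.get_calibration('side')
a=r.grab_frame('side')[:,:,::-1];b=r.grab_frame('wrist')[:,:,::-1]
cv2.imwrite('pics/s3.png',np.hstack([cv2.resize(a[190:400,240:400],(400,525)),cv2.resize(b,(400,300))[:, :] if 0 else cv2.copyMakeBorder(cv2.resize(b,(400,300)),0,225,0,0,0)]))
H=np.r_[C+18*xh-82.5*yh,70]
for n in('side','wrist'): print(n,proj(r.get_calibration(n),[H,p-[0,0,8]]))
E
```

```text
8.0 [ 481.58905976 -136.32747653  121.89093344] [-0.26298408  0.26593967 -0.34886953] box -30.2911269159629 -109.04755964205987
side [[324.40012282 301.27851951]
 [301.76961101 301.45616235]]
wrist [[416.49882456 229.51660822]
 [325.20161007 315.25635484]]
```

View pics/s3.png

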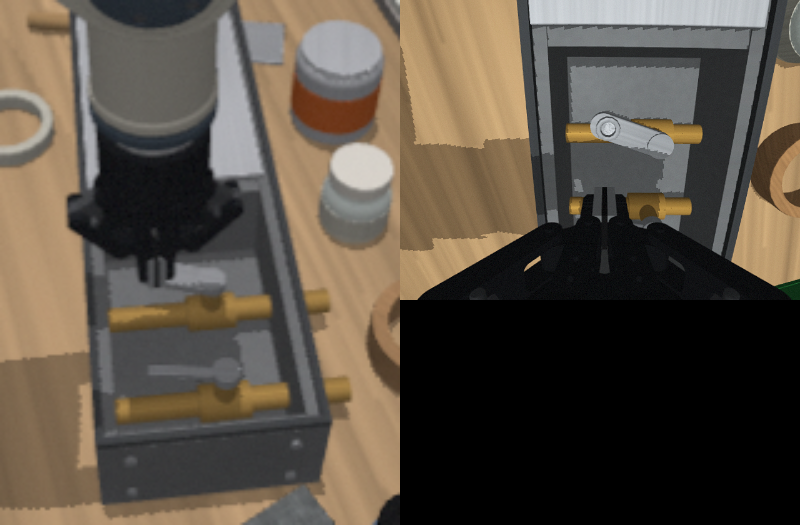

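The side and wrist views agree with the computed hub position. The tips hang between the two valves, clear of the slim handle, on the paddle's pushing side. Descending now.

Call:
carry_out:
  targets:
    - {"dp":[0,0,18],"yaw":0}
    - {"dp":[0,0,36],"yaw":0}
    - {"dp":[0,0,50],"yaw":0}
    - {"dp":[0,0,58],"yaw":0}
    - {"dp":[0,0,58],"yaw":0}

```text
clock: 8.72
eef_pos: [482.6, -137.1, 65.0]
tcp_rot: [-3.141, -0.0, 1.383]
contact_force: [-0.6, 0.1, 0.3]
opening: -0.001
grasp_force: 0.0
```

Call:
carry_out:
  targets:
    - {"dp":[8,0,0],"yaw":0}
    - {"dp":[15,0,0],"yaw":0}
    - {"dp":[19,-1.5,0],"yaw":0}
    - {"dp":[23,-2.5,0],"yaw":0}
    - {"dp":[28,-3,0],"yaw":0}
    - {"dp":[32,-3,0],"yaw":0}
    - {"dp":[37,-2.5,0],"yaw":0}
    - {"dp":[42,-1.5,0],"yaw":0}
    - {"dp":[47,0.5,0],"yaw":0}
    - {"dp":[51,2.5,0],"yaw":0}

```text
clock: 9.98
eef_pos: [493.9, -87.4, 65.1]
tcp_rot: [-3.14, 0.0, 1.383]
contact_force: [-2.6, -4.5, -0.2]
opening: -0.004
grasp_force: 2.0
```

Call:
carry_out:
  targets:
    - {"dp":[5,3,0],"yaw":0}
    - {"dp":[9,7,0],"yaw":0}
    - {"dp":[12,10,0],"yaw":0}
    - {"dp":[14,13,0],"yaw":0}
    - {"dp":[16,15,0],"yaw":0}
    - {"dp":[17,17,0],"yaw":0}
    - {"dp":[17,17,0],"yaw":0}

```text
clock: 10.85
eef_pos: [514.8, -74.0, 65.3]
tcp_rot: [3.141, -0.0, 1.383]
contact_force: [-1.7, -1.3, -0.1]
opening: 0.003
grasp_force: 1.1
```

Call:
carry_out:
  targets:
    - {"dp":[0,1.5,0],"yaw":0}
    - {"dp":[0,3,0],"yaw":0}
    - {"dp":[0,4,0],"yaw":0}
    - {"dp":[0,4,0],"yaw":0}

```text
clock: 11.35
eef_pos: [517.7, -74.1, 65.1]
tcp_rot: [-3.14, -0.001, 1.383]
contact_force: [-4.9, 4.4, 0.9]
opening: -0.004
grasp_force: 3.1
```

Call:
carry_out:
  targets:
    - {"dp":[0,1,0],"yaw":0}
    - {"dp":[0,2,0],"yaw":0}
    - {"dp":[0,3,0],"yaw":0}
    - {"dp":[0,3,0],"yaw":0}

```text
clock: 11.85
eef_pos: [518.1, -74.1, 64.8]
tcp_rot: [-3.135, -0.001, 1.383]
contact_force: [-14.4, 6.3, 8.7]
opening: 0.005
grasp_force: 7.4
```

The paddle has stopped yielding and the force is rising, so it is at its shut stop. I back away and lift clear.

Call:
carry_out:
  targets:
    - {"dp":[0,-8,0],"yaw":0}
    - {"dp":[0,-18,0],"yaw":0}
    - {"dp":[0,-18,-30],"yaw":0}
    - {"dp":[0,-18,-80],"yaw":0}
    - {"dp":[0,-18,-130],"yaw":0}
    - {"dp":[0,-60,-180],"yaw":0}
    - {"dp":[0,-110,-200],"yaw":0}
    - {"dp":[0,-160,-200],"yaw":0}
    - {"dp":[0,-160,-200],"yaw":0}

```text
clock: 12.98
eef_pos: [361.7, -45.2, 265.5]
tcp_rot: [3.14, -0.0, 1.383]
contact_force: [-0.6, 0.0, -0.4]
opening: -0.005
grasp_force: 0.0
```

```bash
python3 - <<'E'
from h import *
s=r.sense();print(s['clock'],s['eef_pos'],s['contact_force'])
a=r.grab_frame('top')[:,:,::-1];b=r.grab_frame('side')[:,:,::-1]
cv2.imwrite('pics/f.png',np.hstack([cv2.resize(a[170:350,190:490],None,fx=1.6,fy=1.6)[:288],cv2.resize(b[180:400,220:400],(236,288))]))
E
```

```text
12.975 [361.70947757 -45.15306331 265.54391045] [-0.60933293  0.04556475 -0.42554188]
```

View pics/f.png

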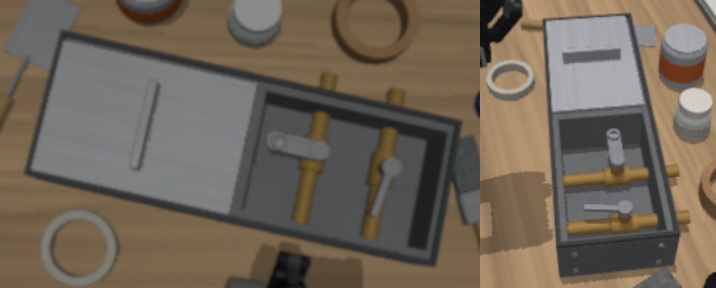

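The final view shows the cover flat at the far stop and the paddle in line with the box's y (hub (318,150), ring (276,142) in the crop). The slim handle and the things around the box are unmoved, and the hand is clear.

```bash
python3 -c "
from rig import r
print(r.sign_off())"
```

```text
the job is handed in; nothing more can be done
None
```

Job handed in at about 13 s: the cover is open at the far stop, the broad paddle is shut at its stop, the slim handle and the surrounding things look unmoved in the last pictures, and the hand is clear; sign-off gave no verdict.

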